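# Start the loose cap of a media bottle one turn for the autoclave and hold it

## Task

This bottle goes to the autoclave with its blue cap only just started. First swing the carrier's carry handle, which stands in the way over the bottles, out to the side until it snaps home in its end detent. Then, without lifting the blue cap off its bottle, turn it backward (counter-clockwise from above) only until you feel the thread drop, screw it forward one full turn from there, and finish still gripping the cap, held still at that one turn, so that I can tape it; leave the other things on the bench where they are.

Things in the scene. Friction and masses are not known exactly. Their poses are not given: they have to be found in the camera images.
- carrier: Bottle carrier: cream wire basket of 2 x 2 cells, 180 x 180 mm, 85 mm high, fixed firmly on the bench. Origin under its centre; x along the handle's pivot axis, z up. Cells are centred 42 mm from the centre in x and in y; cell floor 8 mm above the bench. The clear bottle and the amber one stand in two diagonally opposite cells (either way round).
- handle_pivot (a point): Point midway between the two handle pivots, 85 mm above the bench over the carrier's centre, axes as the carrier's: x is the pivot axis. The handle swings from upright over the carrier out and down towards +y only, which is to the robot's left (the carrier is turned by at most 26 degrees).
- handle_grip (a point): Middle of the black grip sleeve (18 mm diameter, 110 mm long, along this point's x) of the steel carry handle, a bail 202 mm wide. It lies 175 mm from the pivot axis. Upright it is 260 mm above the bench and bars the way to the caps from above; on its end stop it is 54 mm above the bench beside the carrier, and all is clear. The round sleeve may turn between the fingers as the handle swings.
- handle (a joint): Handle swing, rad: 0 upright, growing outward (+y of the carrier) to the end stop at 1.75, grip 10 degrees below level. Starts -0.25 to 0.4. 0.22 kg, stiff pivots: it stays below about 0.5 and sinks by its weight beyond, until a sprung roller stops it near 1.15. About 2 to 3 N more at the grip carry it over; past about 1.5 it snaps onto the stop and stays. Seated: above 1.68.
- bottle: Clear 250 ml glass bottle in the carrier, the one to work on, 70 mm diameter, body 86 mm high, then a shoulder up to 101 mm, a neck 41 mm thick (47 mm over its thread), rim at 138 mm above its underside. Held by the carrier: it neither turns nor lifts. Origin at the centre of its underside, z up.
- bottle_b: Amber bottle of the same size with a red cap screwed fully home (54 mm diameter, top 143 mm above its underside), in the cell diagonally opposite, 119 mm axis to axis. Not to be used. Origin at the centre of its underside.
- cap_center (a point): Centre (half-way up) of the blue ribbed screw cap, 54 mm diameter, 27 mm high, on the clear bottle's axis; its x and y turn with the cap. Loose on the neck, its centre about 150 mm above the bench at the start; at least 15 mm free under its lower edge down to the shoulder. A strip of cream tape lies off-centre on its top, towards its x.
- cap: The same blue cap, 20 g; origin at the centre of its lower edge, 13.5 mm below cap_center. It stays guided on the bottle's axis and cannot tilt. Turns easily (0.03 N m) and stays where it is left.
- cap_turn (a joint): Turn of the cap on the bottle, rad; backward (unscrewing, counter-clockwise from above) is positive. Right-hand thread of 4 mm pitch, one start. 0: the cap's thread end stands at the upper end of the bottle's thread. Starts -1.8 to -0.6. Turned backward it rides up 0.64 mm per rad and falls off that end within 0.15 past 0: the drop. One full turn forward from there is -6.28.
- cap_lift (a joint): Height of the cap, m: 0 resting on the very top of the thread, about -0.001 at the start, -0.004 after the drop, -0.008 one turn in; cannot go above 0.012. The drop is 4 mm, by gravity if let go, else a light downward push on the tool (5 to 10 N; under 25) vanishes. Axial play 0.8 mm: held higher than that it does not enter. Screwing in it sinks 0.64 mm per rad: follow it.
- tape: Roll of cream autoclave tape lying flat, 104 mm outside, 78 mm inside diameter, 25 mm high; origin under its centre. Bystander.
- beaker: Empty glass beaker, 72 mm diameter, 95 mm high; origin under its centre. Bystander.
- small_bottle: Clear 100 ml bottle with a blue cap standing on the bench by itself, 56 mm diameter, 102 mm high; origin under its centre. Bystander, not the bottle to work on.

How it is judged (in metres and radians):
On the way, in this order (a step that is already met when the one before it is completed fails the run):
1. the carry handle is seated in its end detent (swing above 1.68 rad) (value of joint handle above 1.68 rad), for 0.3 s.
2. turned backward past the thread's end, the cap has dropped (more than 2.8 mm below the top of the thread, turn above -0.3 rad) (value of joint cap_turn above -0.3 rad and value of joint cap_lift below -0.0028 m), for 0.1 s.
At the end, for the whole second after the job is handed in: The handle is still seated (above 1.68 rad); the blue cap is one full turn forward of the drop (turn -6.28 rad within 0.65) and engaged at that depth (lift between -9.4 and -6.0 mm), at rest, and still gripped by the fingers with more than 3 N (value of joint handle above 1.68 rad and value of joint cap_turn between -6.93 and -5.63 rad and value of joint cap_lift between -0.0094 and -0.006 m and velocity of joint cap_turn between -0.1 and 0.1 rad/s and contact force between the fingers and cap above 3 N); the arm keeps its last pose, push and grip.
It fails at once if the blue cap is lifted off the thread (more than 6 mm above its top) (value of joint cap_lift above 0.006 m).
It fails at once if the blue cap is turned backward far past the drop (beyond +1.6 rad) (value of joint cap_turn above 1.6 rad).
It fails at once if the tape roll is shifted more than 30 mm or knocked over (distance of tape from where it was at the start of the episode above 0.03 m).
It fails at once if the beaker is shifted more than 30 mm or knocked over (distance of beaker from where it was at the start of the episode above 0.03 m).
It fails at once if the small bottle is shifted more than 30 mm or knocked over (distance of small_bottle from where it was at the start of the episode above 0.03 m).
It also fails if it takes over 72 s, if anything falls off the work surface, if the arm or the gripper's body presses on something with over 40 N, if the wrist force passes 120 N, or if a joint passes its speed limit or range.

## Robot

A 6-joint arm with a two-finger parallel gripper is mounted at the origin on the work surface. World frame = base frame: x ahead of the robot, y to its left, z up, the work surface at z = 0. Lengths are in mm, angles in rad, forces in N, time in s.
With the tool pointing down it reaches from about 350 to 775 mm from the base axis. Payload 7.3 kg.
Tool frame: the origin (TCP) lies on the centre line of the jaws, within the pads' length; the fingertips stand 22 mm ahead of it and the grasp point (between the pads) lies 3 mm ahead of it; z points along the fingers, y is the direction in which the jaws open and shut (so a half turn about z gives the same grasp; the last joint's range is limited). The gripper opens to 92 mm and grips with 3 to 60 N. Pads are 19 mm wide; open, the fingers measure 130 mm over their backs; the gripper's body (75 mm by 190 mm) begins 47 mm behind the grasp point.
Start: joints at [1.063, 0.342, 1.524, -0, 1.275, -0.146], TCP at [185.814, 491.036, 248.741] pointing down, gripper open.
Joint ranges: [-2.53, 2.53], [-0.77, 2.02], [0.04, 2.7], [-1, 4.14], [0.28, 2.66], [-3.11, 3.11]. Speed limits (rad/s): [2.57, 2.57, 3.14, 3.14, 3.14, 3.14].

## Interface

Orientations are given as [roll, pitch, yaw] about the fixed x, y, z axes, in that order (R = Rz(yaw) Ry(pitch) Rx(roll)).
In Python, from plant import bot gives the robot as it stands.
- The arm moves only by the tool play_rows, never from a script. Its argument "moves" is one flat list of numbers, 5 for each row, row after row: the closure in counts, from 0 (fully open) to 255 (shut), then the shift along the tool's x, y, z in mm, then the turn about the tool's z in degrees. A call has 1 to 8 rows; each row is the pose to reach, as a shift and turn from the pose commanded when the call began, along the tool's axes at that moment; what a row does not reach only later rows make up. A row lasts 1/12 s, in which the tool goes at most 41.7 mm and 7.16 degrees, less where a joint would pass 70% of its speed; a pose out of reach is approached as far as the arm can. A call with a gripper value outside its range is refused whole. The fingers move at their own pace and stop on an object; the grip force is fixed at half the most. Time passes only in rows, so rows that repeat a pose let the fingers close. It gives the time, the measured TCP pose, the force and the opening at its end, in the units of the state.
- bot.get_obs(): the state, without advancing time (a new reading comes with each control period).
- bot.capture(name): name is "side" or "top" or "wrist"; returns a dict with "color" (420x560x3 uint8, red, green, blue), "fx", "fy", "cx", "cy" (pixels), "world_to_cam" (4x4, takes a point from world to camera coordinates); the wrist camera has in their place "T_tool_cam" (4x4, takes a point from camera to tool coordinates, whose origin is the TCP and whose axes are the flange's). Camera axes: x right, y down, z forward; pixel columns grow to the right and rows downward; lengths in mm; the calibration is good to about 2 mm. A picture is of the moment at which its call begins: read the wrist's pose just before it. There is no depth.
- bot.close_job(): hands the job in, once; it reports no verdict.
The state is a dict: "time": time; "joint_positions": joint angles; "dq": joint speeds; "tau": joint torques, N m; "tool_pos": TCP position; "tcp_rot": TCP orientation; "contact_force": force on the tool from outside, world axes, zero at the start; "moment": the same for the moment, N m; "grip_width": finger opening in mm.
Only numpy, scipy, OpenCV 4.12 (cv2) and the standard library are available. Lean on these libraries where they do the work, as an engineer would, in place of code of your own. Each camera call takes 0.05 s, during which the arm holds its last target.

## Working session

There is one attempt and no reset: what is moved stays moved. The work goes in short steps, Python scripts to look and compute and a tool call to move; the robot and the scene stay as the last step left them, time stands still between calls to the robot, and variables do not carry over. Pictures are saved under pics/ and viewed, and the job is handed in when it is done.

Besides the shell and the picture viewer there is one more tool, called after "Call:" by a JSON object that holds its "name" and its "arguments", one argument or row to a line. play_rows: Moves the arm, as the interface text tells. Its arguments: {"type":"object","properties":{"moves":{"type":"array","items":{"type":"number"}}},"required":["moves"]}

```bash
mkdir -p pics; ls; python3 - <<'E'
from plant import bot
import cv2,numpy as np
print(bot.get_obs())
for n in ["side","top","wrist"]:
    c=bot.capture(n); cv2.imwrite(f"pics/{n}0.png",c["color"][:,:,::-1])
    print(n,{k:(np.round(v,4).tolist() if not np.isscalar(v) else v) for k,v in c.items() if k!="color"})
E
```

```text
pics
{'time': 0.0, 'joint_positions': array([ 1.06297049e+00,  3.42727416e-01,  1.52499209e+00, -1.02301240e-05,
        1.27539748e+00, -1.45986306e-01]), 'dq': array([ 0.0004303 , -0.00018511, -0.0001482 , -0.00173606,  0.00360198,
       -0.00038789]), 'tau': array([ 1.17484367e-03, -4.31249464e+01, -2.44212914e+01,  7.18196877e-02,
        5.59981016e-02, -1.49091438e-04]), 'tool_pos': array([185.6444113 , 490.69380204, 248.05120237]), 'tcp_rot': array([-3.14008312e+00, -2.12062867e-04,  2.77975595e+00]), 'contact_force': array([ 0.81356615, -0.00876893, -0.71366817]), 'moment': array([-0.02244435,  0.03556461,  0.03174029]), 'grip_width': 91.87141786474304}
side {'fx': 486.7805476196695, 'fy': 486.7805476196695, 'cx': 279.1665220823216, 'cy': 205.4352873823024, 'world_to_cam': [[0.8917, -0.4521, -0.0229, -498.1911], [-0.2813, -0.5139, -0.8104, 275.6738], [0.3546, 0.7291, -0.5854, 1086.3231], [0.0, 0.0, 0.0, 1.0]]}
top {'fx': 410.9242708378054, 'fy': 410.9242708378054, 'cx': 273.87080051760694, 'cy': 210.98997551107334, 'world_to_cam': [[-0.0153, -0.9999, 0.0077, -24.0113], [-0.9977, 0.0148, -0.0662, 536.9909], [0.066, -0.0087, -0.9978, 1187.9469], [0.0, 0.0, 0.0, 1.0]]}
wrist {'fx': 338.7673475494033, 'fy': 338.7673475494033, 'cx': 277.41343480152807, 'cy': 209.67972758027818, 'T_tool_cam': [[0.0009, -0.9671, -0.2545, 66.4413], [1.0, 0.0005, 0.0015, -0.2309], [-0.0014, -0.2545, 0.9671, -136.4869], [0.0, 0.0, 0.0, 1.0]]}
```

View pics/side0.png

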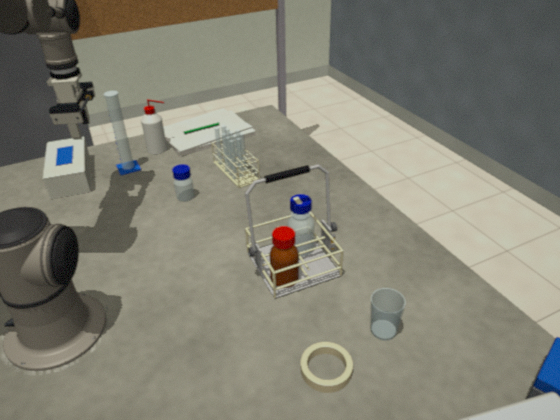

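View pics/top0.png

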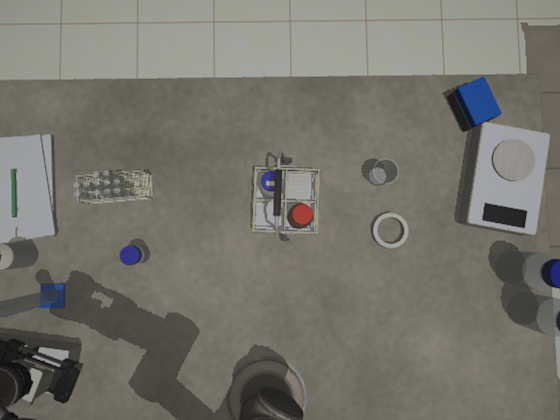

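View pics/wrist0.png

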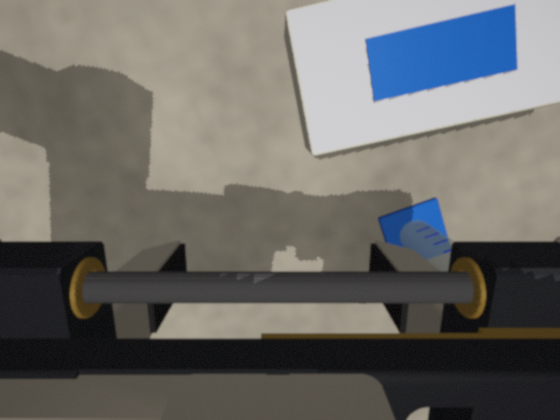

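The top view shows the carrier at about (286,200), with the blue cap at (268,182), the red cap at (301,215) and the black grip at (278,192). The small bottle is at (130,255), the beaker at (379,171) and the tape at (390,230). Next I'll measure these.

```bash
cat > h.py <<'E'
import numpy as np,cv2
from scipy.spatial.transform import Rotation as Rn
def ray(c,u,v,T=None):
    d=np.array([(u-c["cx"])/c["fx"],(v-c["cy"])/c["fy"],1.])
    if T is None: T=np.linalg.inv(c["world_to_cam"])
    return T[:3,3],T[:3,:3]@d
def onz(c,u,v,z,T=None):
    o,d=ray(c,u,v,T); return o+d*(z-o[2])/d[2]
def tri(r1,r2):
    (o1,d1),(o2,d2)=r1,r2
    s=np.linalg.lstsq(np.c_[d1,-d2],o2-o1,rcond=None)[0]
    a,b=o1+s[0]*d1,o2+s[1]*d2
    return (a+b)/2,np.linalg.norm(a-b)
def proj(c,p,W=None):
    W=c["world_to_cam"] if W is None else W
    q=W[:3,:3]@np.array(p)+W[:3,3]; return c["cx"]+c["fx"]*q[0]/q[2],c["cy"]+c["fy"]*q[1]/q[2]
def blobs(m,amin=15):
    n,l,s,ce=cv2.connectedComponentsWithStats(m.astype(np.uint8))
    return [(s[i].tolist(),ce[i].round(1).tolist()) for i in range(1,n) if s[i,4]>=amin]
def wristT(o,c):
    T=np.eye(4);T[:3,:3]=Rn.from_euler("xyz",o["tcp_rot"]).as_matrix();T[:3,3]=o["tool_pos"]
    return T@c["T_tool_cam"]
E
python3 - <<'E'
from plant import bot
from h import *
for n,(x0,x1,y0,y1) in dict(top=(235,335,140,250),side=(230,350,150,310)).items():
    c=bot.capture(n); im=c["color"]
    hsv=cv2.cvtColor(im,cv2.COLOR_RGB2HSV).astype(int);H,S,V=[hsv[...,i] for i in range(3)]
    roi=np.zeros(H.shape,bool);roi[y0:y1,x0:x1]=1
    print(n,"blue",blobs((H>110)&(H<130)&(S>150)&roi))
    print(n,"red",blobs(((H<6)|(H>174))&(S>190)&(V>120)&roi))
    print(n,"blk",blobs((V<45)&roi))
    cv2.imwrite(f"pics/{n}z.png",cv2.resize(im[y0:y1,x0:x1,::-1],None,fx=5 if n=="top" else 3.7,fy=5 if n=="top" else 3.7,interpolation=cv2.INTER_CUBIC))
E
```

```text
top blue [([262, 172, 8, 17, 67], [265.5, 178.4])]
top red []
top blk []
side blue [([291, 195, 20, 19, 271], [301.0, 204.6])]
side red [([273, 227, 22, 19, 274], [283.1, 234.1])]
side blk [([266, 166, 43, 16, 250], [287.0, 173.7])]
```

View pics/topz.png

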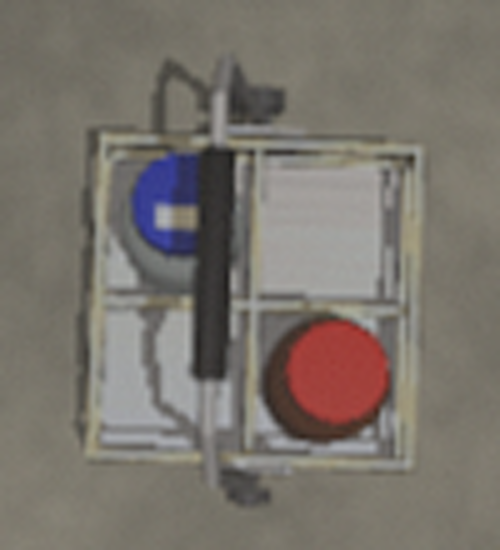

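View pics/sidez.png

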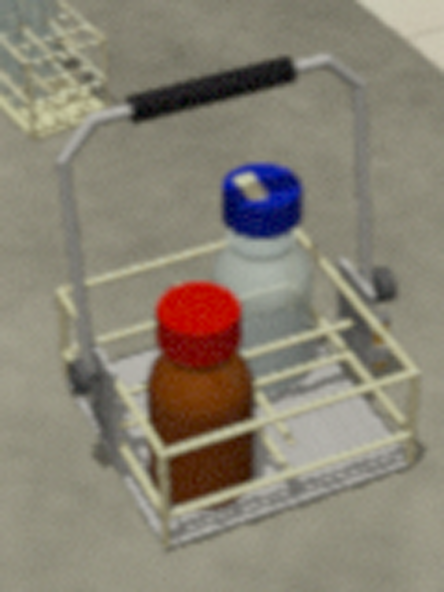

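The crops show the rim corners at about (100,137), (420,150), (408,467) and (90,455). The red cap top is at (337,371), the sleeve runs from (216,150) to (208,378), and the left edge of the blue cap is at x=132.

```bash
python3 - <<'E'
from plant import bot
from h import *
t=bot.capture("top");s=bot.capture("side")
f=lambda u,v:(235+u/5,140+v/5)
cs=np.array([onz(t,*f(u,v),85) for u,v in [(100,137),(420,150),(408,467),(90,455)]])
print(cs.round(0).tolist(),"ctr",cs.mean(0).round(1)); 
for i in range(4): d=cs[(i+1)%4]-cs[i]; print(np.linalg.norm(d).round(), np.degrees(np.arctan2(d[1],d[0])).round(1))
red=onz(t,*f(337,371),151);blue=onz(t,*f(182,204),163.5);print("red",red,"blue",blue,np.linalg.norm((red-blue)[:2]),(red+blue)/2)
print("diag ang",np.degrees(np.arctan2(*(blue-red)[[1,0]])))
p,e=tri(ray(t,*f(212,264)),ray(s,287,173.7));print("grip",p,e)
a=onz(t,*f(216,150),p[2]);b=onz(t,*f(208,378),p[2]);print("sleeve",a,b,np.linalg.norm(a-b))
for n,u,v,z in [("small",130,255,102),("beaker",381,168,95),("tape",390,230,25)]: print(n,onz(t,u,v,z).round())
sb=s
print("tri blue side/top", tri(ray(t,*f(182,204)),ray(s,230+262/3.7,150+187/3.7)))
E
```

```text
[[655.0, 19.0, 85.0], [645.0, -159.0, 85.0], [468.0, -149.0, 85.0], [478.0, 27.0, 85.0]] ctr [561.4 -65.4  85. ]
179.0 -93.2
177.0 176.6
176.0 87.0
177.0 -2.5
red [ 518.2572791  -105.27515413  151.        ] blue [605.43193769 -25.64672089 163.5       ] 118.06823654864759 [561.84460839 -65.46093751 157.25      ]
diag ang 42.409686787486336
grip [564.3273906  -39.35582537 258.09155749] 1.8242847431465008
sleeve [617.63401392 -41.7501     258.09155749] [509.73217816 -36.26299747 258.09155749] 108.0412627372427
small [418. 359. 102.]
beaker [ 646. -330.   95.]
tape [ 476. -370.   25.]
tri blue side/top (array([607.18545135, -26.23499443, 160.50469345]), np.float64(2.8805749070228392))
```

```bash
cat >> h.py <<'E'
def plan(o,p,yaw=None):
    R=Rn.from_euler("xyz",o["tcp_rot"]).as_matrix()
    sh=R.T@(np.array(p)-o["tool_pos"])
    t=0
    if yaw is not None:
        t=-(yaw-np.degrees(o["tcp_rot"][2])); t=(t+180)%360-180
    return sh.round(1),round(t,1)
CY=np.array([561.6,-65.4,85.]);cx=np.array([.9987,-.05,0]);cy=np.array([.05,.9987,0])
def grip(th): return CY+175*(np.sin(th)*cy+np.cos(th)*np.array([0,0,1]))
E
python3 - <<'E'
from plant import bot
from h import *
o=bot.get_obs()
print(plan(o,[564,-39,335],177.1),grip(.149))
E
```

```text
(array([-541.3, -361.8,  -86.3]), np.float64(-17.8)) [562.89893126 -39.45514702 258.06100379]
```

Call:
{"name": "play_rows", "arguments": {
  "moves": [0,0,0,-40,0,0,-20,-13,-75,-5,0,-55,-37,-86,-10,0,-90,-60,-86,-17.8,0,-125,-83,-86,-17.8,0,-160,-106,-86,-17.8,0,-195,-130,-86,-17.8,0,-230,-153,-86,-17.8]
}}

```text
time: 1.02
tool_pos: [341.9, 272.3, 334.9]
tcp_rot: [3.141, 0.001, 3.091]
contact_force: [0.8, 0.2, 1.1]
grip_width: 91.8
```

```bash
python3 - <<'E'
from plant import bot
from h import *
o=bot.get_obs()
print(o["tool_pos"],np.degrees(o["tcp_rot"]),plan(o,[563.5,-39.4,335],177.1))
E
```

```text
[341.86331273 272.29495134 334.94279749] [1.79977707e+02 2.95271157e-02 1.77097657e+02] (array([-2.371e+02, -3.001e+02, -1.000e-01]), np.float64(-0.0))
```

Call:
{"name": "play_rows", "arguments": {
  "moves": [0,-26,-33,0,0,0,-52,-66,0,0,0,-78,-99,0,0,0,-104,-132,0,0,0,-130,-165,0,0,0,-156,-198,0,0,0,-182,-231,0,0,0,-208,-264,0,0]
}}

```text
time: 1.68
tool_pos: [534.7, -0.0, 334.8]
tcp_rot: [3.141, 0.0, 3.09]
contact_force: [1.3, 0.7, 0.5]
grip_width: 91.8
```

Call:
{"name": "play_rows", "arguments": {
  "moves": [0,-29,-36,0,0,0,-29,-36,0,0,0,-29,-36,0,0]
}}

```text
time: 1.93
tool_pos: [561.8, -37.6, 333.5]
tcp_rot: [3.141, -0.002, 3.087]
contact_force: [-0.7, 0.1, 0.4]
grip_width: 91.8
```

```bash
python3 - <<'E'
from plant import bot
from h import *
o=bot.get_obs()
c=bot.capture("wrist");cv2.imwrite("pics/w1.png",c["color"][:,:,::-1])
c2=bot.capture("side");cv2.imwrite("pics/s1.png",c2["color"][:,:,::-1])
print(o["tool_pos"],np.degrees(o["tcp_rot"]),plan(o,[563.5,-39.4,261],177.1))
W=np.linalg.inv(wristT(o,c));print(proj(c,grip(.149),W))
E
```

```text
[561.83953282 -37.56326114 333.50606871] [ 1.79986770e+02 -9.11912667e-02  1.76864618e+02] (array([-1.9, -1.8, 72.5]), np.float64(-0.2))
(np.float64(275.1932300771818), np.float64(227.36390217962776))
```

View pics/w1.png

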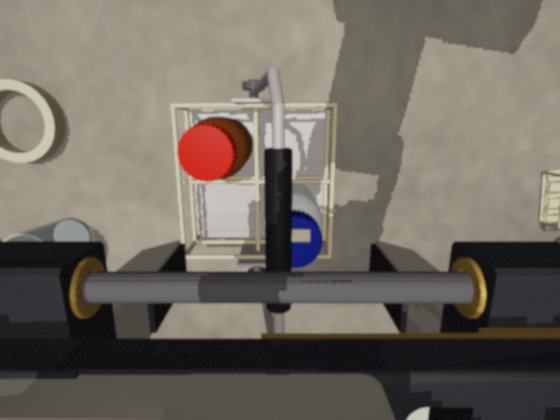

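The wrist view shows the sleeve centred between the jaws (column ~279, rows 150–310), which matches the projection at (275,227). I'll descend and grip it.

Call:
{"name": "play_rows", "arguments": {
  "moves": [0,-1,-1,40,0,0,-1,-1,72,0,255,-1,-1,72,0,255,-1,-1,72,0,255,-1,-1,72,0,255,-1,-1,72,0,255,-1,-1,72,0,255,-1,-1,72,0]
}}

```text
time: 2.7
tool_pos: [562.5, -36.4, 264.3]
tcp_rot: [-3.141, 0.003, 3.091]
contact_force: [-0.3, 0.2, -0.4]
grip_width: 56.3
```

```bash
python3 - <<'E'
from plant import bot
from h import *
o=bot.get_obs()
print(o["tool_pos"],o["contact_force"],o["grip_width"])
z=np.array([0,0,3])
g=o["tool_pos"]-z-CY; print("th",np.arctan2(g@cy,g[2]),np.hypot(g@cy,g[2]))
for th in np.arange(.2,1.76,.1).tolist()+[1.75]: print(round(th,2),plan(o,grip(th)+z)[0])
E
```

```text
[562.53722097 -36.39943076 264.26897669] [-0.27485359  0.20248762 -0.39264306] 56.333169124036154
th 0.1631143056335249 178.64018739062718
0.2 [-0.5  5.8  4.8]
0.3 [-0.5 22.7  9.1]
0.4 [-0.4 39.1 15.1]
0.5 [-0.4 54.9 22.7]
0.6 [-0.4 69.8 31.8]
0.7 [-0.3 83.7 42.4]
0.8 [-0.3 96.5 54.3]
0.9 [ -0.2 108.1  67.5]
1.0 [ -0.2 118.3  81.7]
1.1 [-1.00e-01  1.27e+02  9.69e+01]
1.2 [-1.000e-01  1.341e+02  1.128e+02]
1.3 [ -0.  139.6 129.4]
1.4 [  0.  143.5 146.5]
1.5 [1.000e-01 1.456e+02 1.638e+02]
1.6 [1.000e-01 1.460e+02 1.813e+02]
1.7 [  0.2 144.6 198.8]
1.75 [2.000e-01 1.432e+02 2.074e+02]
```

Call:
{"name": "play_rows", "arguments": {
  "moves": [255,0,-1.5,3,0,255,0,-1.5,3,0,255,0,-1.5,3,0,255,0,-1.5,3,0,255,0,-1.5,3,0,255,0,-1.5,3,0,255,0,-1.5,3,0,255,0,-1.5,3,0]
}}

```text
time: 3.37
tool_pos: [562.0, -37.9, 259.7]
tcp_rot: [3.141, 0.0, 3.09]
contact_force: [-0.3, 0.3, 0.4]
grip_width: 17.3
```

```bash
python3 - <<'E'
from plant import bot
from h import *
o=bot.get_obs()
print(o["tool_pos"],o["contact_force"],o["grip_width"])
z=np.array([0,0,3])
g=o["tool_pos"]-z-CY; print("th",np.arctan2(g@cy,g[2]),np.hypot(g@cy,g[2]))
E
```

```text
[561.9965205  -37.89284359 259.72924011] [-0.30254124  0.32484195  0.35917818] 17.274043110292556
th 0.15873784262069124 173.9157820829411
```

Call:
{"name": "play_rows", "arguments": {
  "moves": [255,-0.4,7,0.5,0,255,-0.4,24,4.5,0,255,-0.4,40.5,10.5,0,255,-0.4,56,18,0,255,-0.4,71,27.5,0,255,-0.3,85,38,0,255,-0.3,98,50,0,255,-0.3,98,50,0]
}}

```text
time: 4.03
tool_pos: [568.0, 62.6, 207.9]
tcp_rot: [3.14, 0.001, 3.092]
contact_force: [5.4, 1.9, -0.6]
grip_width: 17.2
```

```bash
cat > g.py <<'E'
from plant import bot
from h import *
o=bot.get_obs()
print(o["tool_pos"],o["contact_force"],o["grip_width"])
z=np.array([0,0,3])
g=o["tool_pos"]-z-CY; print("th",np.arctan2(g@cy,g[2]),np.hypot(g@cy,g[2]))
for th in np.arange(.9,1.76,.1).tolist()+[1.75]: print(round(th,2),plan(o,grip(th)+z,177.1))
E
python3 g.py
```

```text
[568.01328385  62.58105928 207.86843239] [ 5.42994069  1.90043993 -0.58158466] 17.22121722093981
th 0.8187196547867007 175.46255587334323
0.9 (array([ 0. ,  8.9, 11.1]), np.float64(0.1))
1.0 (array([ 0. , 19.1, 25.3]), np.float64(0.1))
1.1 (array([ 0. , 27.8, 40.5]), np.float64(0.1))
1.2 (array([ 0.1, 34.9, 56.5]), np.float64(0.1))
1.3 (array([ 0.1, 40.4, 73.1]), np.float64(0.1))
1.4 (array([ 0.1, 44.2, 90.2]), np.float64(0.1))
1.5 (array([1.000e-01, 4.630e+01, 1.076e+02]), np.float64(0.1))
1.6 (array([1.00e-01, 4.66e+01, 1.25e+02]), np.float64(0.1))
1.7 (array([  0.2,  45.2, 142.5]), np.float64(0.1))
1.75 (array([  0.2,  43.8, 151.1]), np.float64(0.1))
```

Call:
{"name": "play_rows", "arguments": {
  "moves": [255,-1,9,11,0,255,-1,19,25,0,255,-1,28,40.5,0,255,-1,35,56.5,0,255,-1,40.5,73,0,255,-1,44,90,0,255,-1,46,107.5,0,255,-1,46,107.5,0]
}}

```text
time: 4.7
tool_pos: [570.6, 110.4, 99.6]
tcp_rot: [3.136, -0.0, 3.091]
contact_force: [3.0, 16.1, -1.4]
grip_width: 17.2
```

```bash
python3 g.py
```

```text
[570.59266172 110.36742782  99.56136271] [ 2.96902621 16.12938367 -1.43597361] 17.222324130155496
th 1.505196757597506 176.36790950115292
0.9 (array([  0.2, -38.3, -97.5]), np.float64(-0.0))
1.0 (array([  0.2, -28.2, -83.2]), np.float64(-0.0))
1.1 (array([  0.2, -19.6, -67.9]), np.float64(-0.0))
1.2 (array([  0.2, -12.6, -51.9]), np.float64(-0.0))
1.3 (array([  0.2,  -7.2, -35.3]), np.float64(-0.0))
1.4 (array([  0.2,  -3.4, -18.2]), np.float64(-0.0))
1.5 (array([ 0.2, -1.4, -0.8]), np.float64(-0.0))
1.6 (array([ 0.2, -1.2, 16.7]), np.float64(-0.0))
1.7 (array([ 0.2, -2.7, 34.1]), np.float64(-0.0))
1.75 (array([ 0.2, -4.1, 42.7]), np.float64(-0.0))
```

Call:
{"name": "play_rows", "arguments": {
  "moves": [255,0,1,9,0,255,0,1,17,0,255,0,0.5,25,0,255,0,-0.5,34,0,255,0,-1.5,41,0,255,0,-2,43,0,255,0,-2,43,0]
}}

```text
time: 5.28
tool_pos: [570.6, 110.1, 58.0]
tcp_rot: [3.133, 0.001, 3.09]
contact_force: [3.3, 26.8, -4.8]
grip_width: 17.2
```

```bash
python3 g.py; python3 - <<'E'
from plant import bot
from h import *
for n in ["side","top"]:
    c=bot.capture(n);cv2.imwrite(f"pics/{n}2.png",c["color"][:,:,::-1])
E
```

```text
[570.61175283 110.05662492  58.03441223] [ 3.31857502 26.83707451 -4.80926701] 17.179332219369808
th 1.739740423895563 178.2164113834105
0.9 (array([ 1.000e-01, -3.750e+01, -1.391e+02]), np.float64(-0.1))
1.0 (array([ 1.000e-01, -2.740e+01, -1.248e+02]), np.float64(-0.1))
1.1 (array([ 1.000e-01, -1.880e+01, -1.095e+02]), np.float64(-0.1))
1.2 (array([  0.1, -11.8, -93.5]), np.float64(-0.1))
1.3 (array([  0.2,  -6.4, -76.8]), np.float64(-0.1))
1.4 (array([  0.2,  -2.7, -59.7]), np.float64(-0.1))
1.5 (array([  0.2,  -0.8, -42.4]), np.float64(-0.1))
1.6 (array([  0.2,  -0.6, -24.9]), np.float64(-0.1))
1.7 (array([ 0.2, -2.1, -7.4]), np.float64(-0.1))
1.75 (array([ 0.2, -3.5,  1.2]), np.float64(-0.1))
```

View pics/side2.png

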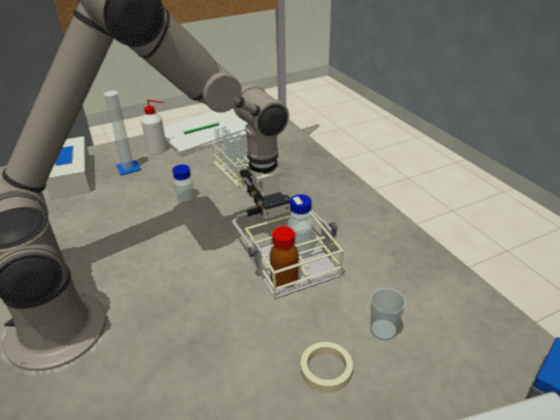

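The handle is down at about 1.74 rad. There is a 27 N side load, so I'll ease off to +y, then open and check.

Call:
{"name": "play_rows", "arguments": {
  "moves": [255,0,2,0,0,100,0,3,0,0,100,0,3,0,0,100,0,3,0,0,100,0,3,0,0,100,0,3,0,0]
}}

```text
time: 5.88
tool_pos: [570.6, 106.5, 59.1]
tcp_rot: [3.142, -0.0, 3.09]
contact_force: [0.2, 0.6, 0.1]
grip_width: 45.6
```

```bash
python3 g.py|head -2
```

```text
[570.62510962 106.51368312  59.14530253] [0.15725726 0.64485113 0.07833157] 45.64856058363702
th 1.7368743915704277 174.5430395503172
```

Call:
{"name": "play_rows", "arguments": {
  "moves": [100,0,0,-35,0,100,0,0,-75,0,100,0,0,-115,0,100,0,0,-155,0,0,0,0,-190,7,0,0,0,-200,14,0,0,0,-200,21,0,0,0,-200,28]
}}

```text
time: 6.55
tool_pos: [571.0, 106.4, 260.8]
tcp_rot: [3.14, 0.002, 2.595]
contact_force: [-0.4, -0.2, -0.4]
grip_width: 78.0
```

```bash
python3 - <<'E'
from plant import bot
from h import *
o=bot.get_obs()
c=bot.capture("top");cv2.imwrite("pics/top3.png",cv2.resize(c["color"][100:300,180:400,::-1],None,fx=3,fy=3))
print(plan(o,[605.7,-25.5,258],30.5),o["joint_positions"])
E
```

```text
(array([-98.2, -94.7,   2.9]), np.float64(118.2)) [ 5.23438176e-02  4.35377199e-01  1.34637370e+00  6.67531848e-05
  1.35686530e+00 -9.71913211e-01]
```

View pics/top3.png

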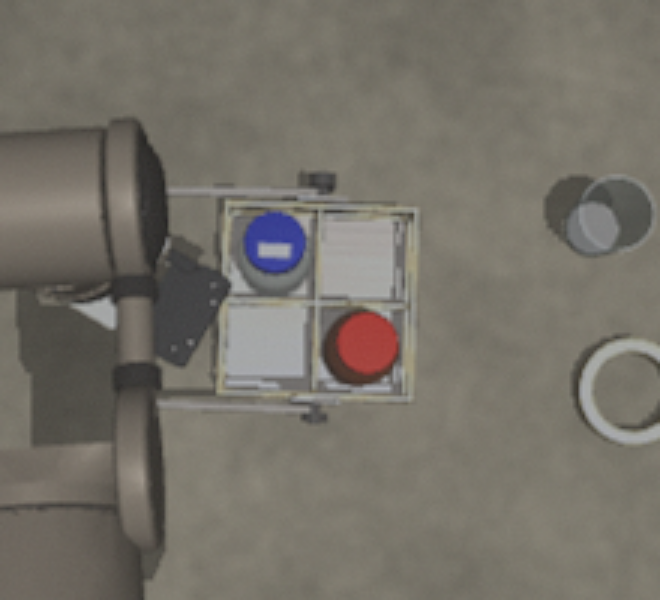

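The handle lies out to the left and the blue cap is clear, centred at about (275,242) in the crop, which is (271.7,180.7) in the full image.

Call:
{"name": "play_rows", "arguments": {
  "moves": [0,-25,-24,0,7,0,-50,-48,0,14,0,-75,-72,0,21,0,-98,-94,0,28,0,-98,-94,0,35,0,-98,-94,0,42,0,-98,-94,0,49,0,-98,-94,0,56]
}}

```text
time: 7.27
tool_pos: [606.2, -25.0, 258.8]
tcp_rot: [-3.141, -0.0, 1.62]
contact_force: [-0.1, -0.4, -0.9]
grip_width: 91.7
```

Call:
{"name": "play_rows", "arguments": {
  "moves": [0,0,0,0,7,0,0,0,0,14,0,0,0,0,21,0,0,0,0,28,0,0,0,0,35,0,0,0,0,42,0,0,0,0,49,0,0,0,0,56]
}}

```text
time: 7.93
tool_pos: [606.2, -24.5, 258.9]
tcp_rot: [-3.141, 0.0, 0.643]
contact_force: [-0.6, -0.7, -0.0]
grip_width: 91.7
```

```bash
cat > look.py <<'E'
import sys
from plant import bot
from h import *
o=bot.get_obs();c=bot.capture("wrist");t=bot.capture("top");s=bot.capture("side")
n=sys.argv[1]
for k,i in (("w",c),("t",t),("s",s)): cv2.imwrite(f"pics/{k}{n}.png",i["color"][:,:,::-1])
T=wristT(o,c)
hsv=cv2.cvtColor(c["color"],cv2.COLOR_RGB2HSV).astype(int);H,S,V=[hsv[...,i] for i in range(3)]
m=(H>108)&(H<132)&(S>150);print(blobs(m,100))
print("top-cam blue",onz(t,271.7,180.7,163.5))
print("proj exp cap top",proj(c,[605.7,-25.5,163.5],np.linalg.inv(T)))
print(o["tool_pos"],np.degrees(o["tcp_rot"]),o["joint_positions"][[0,5]])
E
python3 look.py 4
```

```text
[([242, 177, 72, 75, 3291], [279.4, 210.6])]
top-cam blue [605.68183681 -26.42807253 163.5       ]
proj exp cap top (np.float64(276.0731510194835), np.float64(222.03120124840967))
[606.2188696  -24.53808696 258.92284785] [-1.79972031e+02  2.28716774e-02  3.68671272e+01] [-0.16673764  0.76059726]
```

View pics/w4.png

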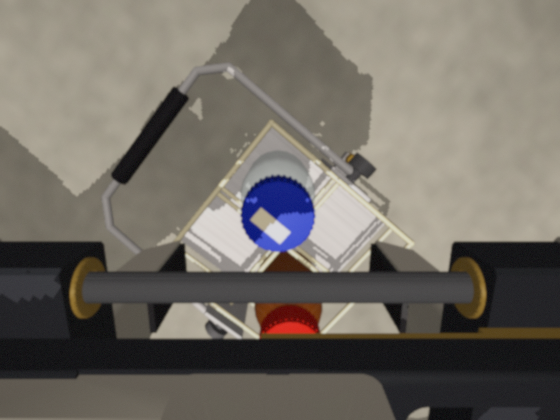

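The wrist view shows the blue cap top centred at about (278,215), tape strip at (270,225), against a predicted (276,222). I'll cross-check with the red cap and a second yaw as I turn a little further.

Call:
{"name": "play_rows", "arguments": {
  "moves": [0,0,0,15,7,0,0,0,25,7,0,0,0,25,7]
}}

```text
time: 8.33
tool_pos: [605.2, -24.2, 231.5]
tcp_rot: [-3.138, 0.004, 0.531]
contact_force: [-1.2, 0.3, -0.6]
grip_width: 92.0
```

```bash
cat > look2.py <<'E'
import sys
from plant import bot
from h import *
o=bot.get_obs();c=bot.capture("wrist")
n=sys.argv[1]; zt=float(sys.argv[2])
cv2.imwrite(f"pics/w{n}.png",c["color"][:,:,::-1])
T=wristT(o,c)
hsv=cv2.cvtColor(c["color"],cv2.COLOR_RGB2HSV).astype(int);H,S,V=[hsv[...,i] for i in range(3)]
m=((H>108)&(H<132)&(S>130)).astype(np.uint8)
cs,_=cv2.findContours(m,cv2.RETR_EXTERNAL,cv2.CHAIN_APPROX_NONE)
k=cv2.convexHull(max(cs,key=cv2.contourArea))[:,0].astype(float)
# lower arc = top-face edge; project to plane zt and fit circle
yb=k[:,1]>k[:,1].min()+0.45*np.ptp(k[:,1])
P=np.array([onz(c,u,v,zt,T)[:2] for u,v in k[yb]])
A=np.c_[2*P,np.ones(len(P))];x=np.linalg.lstsq(A,(P**2).sum(1),rcond=None)[0]
print("circle",x[:2],"r",np.sqrt(x[2]+x[:2]@x[:2]),"bbox",k.min(0),k.max(0))
print(o["time"],o["tool_pos"],np.degrees(o["tcp_rot"]),o["joint_positions"][[0,5]],o["contact_force"],o["grip_width"])
E
python3 look2.py 5 163.5
```

```text
circle [608.94210352 -24.68930678] r 25.22874754824856 bbox [239. 181.] [319. 265.]
8.3333 [605.16760158 -24.1502038  231.53653556] [-179.81583734    0.21556114   30.42307406] [-0.16639156  0.87341611] [-1.24532328  0.32985301 -0.61689889] 92.00835276362125
```

View pics/w5.png

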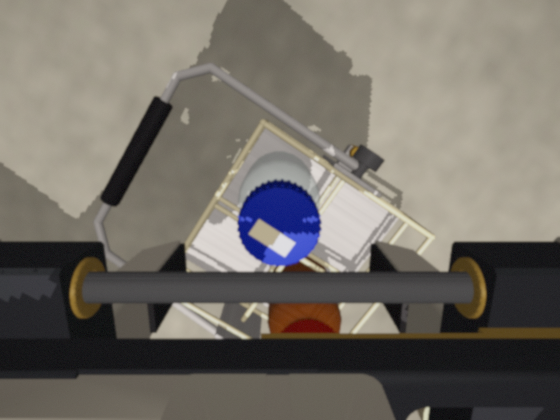

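```bash
python3 - <<'E'
from plant import bot
from h import *
print(plan(bot.get_obs(),[606.5,-25.3,152.5],30.4))
E
```

```text
(array([ 0.4,  1.6, 80.3]), np.float64(-0.0))
```

Call:
{"name": "play_rows", "arguments": {
  "moves": [0,0.5,1.5,40,0,0,0.5,1.5,78,0,255,0.5,1.5,79,0,255,0.5,1.5,79,0,255,0.5,1.5,79,0,255,0.5,1.5,79,0,255,0.5,1.5,79,0,255,0.5,1.5,79,0]
}}

```text
time: 9.05
tool_pos: [608.2, -24.8, 157.1]
tcp_rot: [3.141, -0.003, 0.525]
contact_force: [-5.7, 14.6, 6.9]
grip_width: 56.6
```

Call:
{"name": "play_rows", "arguments": {
  "moves": [255,0,0,0,0,255,0,0,0,0,255,0,0,0,0]
}}

```text
time: 9.3
tool_pos: [607.5, -23.6, 157.0]
tcp_rot: [-3.14, -0.002, 0.525]
contact_force: [-3.6, 6.5, 6.5]
grip_width: 53.4
```

```bash
cat > st.py <<'E'
from plant import bot
from h import *
o=bot.get_obs();R=Rn.from_euler("xyz",o["tcp_rot"]).as_matrix()
print(o["time"],o["tool_pos"].round(2),np.degrees(o["tcp_rot"]).round(2),"F",o["contact_force"].round(1),"Ftool",(R.T@o["contact_force"]).round(1),"M",o["moment"].round(2),o["grip_width"].round(2),o["joint_positions"][5].round(3))
E
python3 st.py
```

```text
Traceback (most recent call last):
  File "st.py", line 4, in <module>
    print(o["time"],o["tool_pos"].round(2),np.degrees(o["tcp_rot"]).round(2),"F",o["contact_force"].round(1),"Ftool",(R.T@o["contact_force"]).round(1),"M",o["moment"].round(2),o["grip_width"].round(2),o["joint_positions"][5].round(3))
                                                                                                                                                                                ^^^^^^^^^^^^^^^^^^^^^
AttributeError: 'float' object has no attribute 'round'
```

Call:
{"name": "play_rows", "arguments": {
  "moves": [255,0,-1.5,0,-2,255,0,-1.5,0,-4,255,0,-1.5,0,-6,255,0,-1.5,0,-8,255,0,-1.5,0,-10,255,0,-1.5,0,-12,255,0,-1.5,0,-14,255,0,-1.5,0,-16]
}}

```text
time: 9.97
tool_pos: [607.4, -23.5, 157.2]
tcp_rot: [3.14, -0.002, 0.806]
contact_force: [-1.2, 1.1, 4.3]
grip_width: 53.5
```

```bash
sed -i 's/o\["grip_width"\].round(2)/round(o["grip_width"],2)/' st.py; python3 st.py
```

```text
9.9667 [607.43 -23.5  157.15] [ 1.7992e+02 -1.3000e-01  4.6180e+01] F [-1.2  1.1  4.3] Ftool [-0.1 -1.6 -4.3] M [ 0.42  0.48 -0.13] 53.46 0.599
```

Call:
{"name": "play_rows", "arguments": {
  "moves": [255,0,0,1,-2,255,0,0,1,-4,255,0,0,1,-6,255,0,0,1,-8,255,0,0,1,-10,255,0,0,1,-12,255,0,0,1,-14,255,0,0,1,-16]
}}

```text
time: 10.63
tool_pos: [607.5, -23.5, 157.2]
tcp_rot: [3.139, -0.002, 1.085]
contact_force: [-3.2, 1.6, 11.9]
grip_width: 53.4
```

```bash
python3 st.py
```

```text
10.6333 [607.46 -23.49 157.21] [ 1.7984e+02 -1.1000e-01  6.2180e+01] F [-3.2  1.6 11.9] Ftool [ -0.1  -3.5 -12. ] M [ 0.41  0.86 -0.12] 53.41 0.32
```

Call:
{"name": "play_rows", "arguments": {
  "moves": [255,0,-0.4,-0.4,-2,255,0,-0.4,-0.4,-4,255,0,-0.4,-0.4,-6,255,0,-0.4,-0.4,-8,255,0,-0.4,-0.4,-10,255,0,-0.4,-0.4,-12,255,0,-0.4,-0.4,-14,255,0,-0.4,-0.4,-16]
}}

```text
time: 11.3
tool_pos: [607.4, -23.5, 157.4]
tcp_rot: [3.138, -0.001, 1.364]
contact_force: [-2.1, 1.0, 9.7]
grip_width: 53.5
```

```bash
python3 st.py
```

```text
11.3 [607.42 -23.51 157.43] [ 1.7978e+02 -5.0000e-02  7.8180e+01] F [-2.1  1.   9.7] Ftool [ 0.5 -2.2 -9.7] M [ 0.23  0.59 -0.1 ] 53.48 0.041
```

Call:
{"name": "play_rows", "arguments": {
  "moves": [255,0,-0.2,-0.2,-2,255,0,-0.2,-0.2,-4,255,0,-0.2,-0.2,-6,255,0,-0.2,-0.2,-8,255,0,-0.2,-0.2,-10,255,0,-0.2,-0.2,-12,255,0,-0.2,-0.2,-14,255,0,-0.2,-0.2,-16]
}}

```text
time: 11.97
tool_pos: [607.4, -23.5, 157.5]
tcp_rot: [3.137, 0.0, 1.644]
contact_force: [-0.6, 1.5, 8.9]
grip_width: 53.7
```

```bash
python3 st.py
```

```text
11.9667 [607.38 -23.51 157.51] [1.7976e+02 2.0000e-02 9.4180e+01] F [-0.6  1.5  8.9] Ftool [ 1.6 -0.4 -8.9] M [ 0.16  0.55 -0.1 ] 53.67 -0.238
```

Call:
{"name": "play_rows", "arguments": {
  "moves": [255,0,0,-0.1,-2,255,0,0,-0.1,-4,255,0,0,-0.1,-6,255,0,0,-0.1,-8,255,0,0,-0.1,-10,255,0,0,-0.1,-12,255,0,0,-0.1,-14,255,0,0,-0.1,-16]
}}

```text
time: 12.63
tool_pos: [607.4, -23.5, 157.5]
tcp_rot: [3.138, 0.002, 1.923]
contact_force: [-0.1, 1.6, 7.5]
grip_width: 53.5
```

```bash
python3 st.py
```

```text
12.6333 [607.38 -23.52 157.54] [1.7978e+02 9.0000e-02 1.1019e+02] F [-0.1  1.6  7.5] Ftool [ 1.5  0.5 -7.5] M [ 0.1   0.5  -0.15] 53.48 -0.518
```

Call:
{"name": "play_rows", "arguments": {
  "moves": [255,0,0,0,-2,255,0,0,0,-4,255,0,0,0,-6,255,0,0,0,-8,255,0,0,0,-10,255,0,0,0,-12,255,0,0,0,-14,255,0,0,0,-16]
}}

```text
time: 13.3
tool_pos: [607.4, -23.6, 156.2]
tcp_rot: [3.139, 0.002, 2.202]
contact_force: [2.7, 0.5, -0.0]
grip_width: 53.4
```

```bash
python3 st.py
```

```text
13.3 [607.41 -23.56 156.22] [1.7984e+02 1.2000e-01 1.2619e+02] F [ 2.7  0.5 -0. ] Ftool [-1.2  2.5  0. ] M [ 0.04 -0.21 -0.02] 53.39 -0.797
```

The push vanished and z fell 1.3 mm, so the thread has dropped. I'll stop turning and follow it down.

Call:
{"name": "play_rows", "arguments": {
  "moves": [255,0,-0.3,0.7,0,255,0,-0.3,1.4,0,255,0,-0.3,2,0,255,0,-0.3,2.5,0,255,0,-0.3,2.5,0]
}}

```text
time: 13.72
tool_pos: [607.4, -23.6, 154.1]
tcp_rot: [3.138, 0.002, 2.2]
contact_force: [3.9, 3.0, 5.5]
grip_width: 53.1
```

```bash
python3 st.py
```

```text
13.7167 [607.39 -23.59 154.09] [1.7980e+02 1.4000e-01 1.2603e+02] F [3.9 3.  5.5] Ftool [ 0.1  5.  -5.5] M [ 0.32 -0.33  0.  ] 53.06 -0.795
```

Call:
{"name": "play_rows", "arguments": {
  "moves": [60,0,0.6,-0.5,0,60,0,0.6,-0.5,0,60,0,0.6,-0.5,0,60,0,0.6,-0.5,0]
}}

```text
time: 14.05
tool_pos: [606.1, -23.7, 152.6]
tcp_rot: [-3.141, -0.001, 2.2]
contact_force: [0.1, -0.0, 1.0]
grip_width: 69.3
```

```bash
python3 st.py;python3 look.py 6; python3 - <<'E'
import cv2
cv2.imwrite("pics/s6z.png",cv2.resize(cv2.imread("pics/s6.png")[150:300,220:360],None,fx=4,fy=4,interpolation=cv2.INTER_CUBIC))
E
```

```text
14.05 [606.15 -23.69 152.61] [-1.7995e+02 -4.0000e-02  1.2605e+02] F [ 0.1 -0.   1. ] Ftool [-0.1  0.1 -1. ] M [-0.06 -0.02  0.02] 69.27 -0.794
[([221, 215, 120, 57, 5043], [280.3, 247.9]), ([223, 303, 61, 30, 880], [248.8, 320.1]), ([293, 303, 45, 30, 888], [315.2, 317.2])]
top-cam blue [605.68183681 -26.42807253 163.5       ]
proj exp cap top (np.float64(271.78461478670886), np.float64(291.942356390733))
[606.14572888 -23.6896574  152.60730166] [-1.79949283e+02 -3.81737179e-02  1.26051749e+02] [-0.16526302 -0.79441057]
```

View pics/s6z.png

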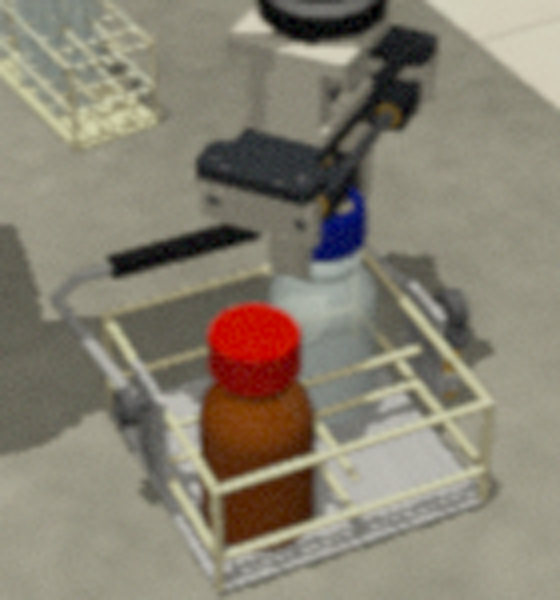

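View pics/w6.png

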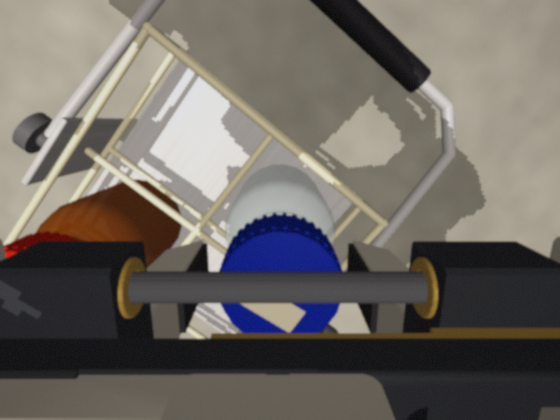

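The cap sits free between the open jaws, at column ~282 against a jaw centre of ~279, and the handle is lying out. I'll regrip.

Call:
{"name": "play_rows", "arguments": {
  "moves": [255,0,0.5,-0.5,0,255,0,0.5,-0.5,0,255,0,0.5,-0.5,0,255,0,0.5,-0.5,0,255,0,0.5,-0.5,0,255,0,0.5,-0.5,0]
}}

```text
time: 14.7
tool_pos: [607.2, -23.1, 153.5]
tcp_rot: [3.141, 0.0, 2.2]
contact_force: [2.3, 0.6, -0.4]
grip_width: 53.5
```

```bash
python3 st.py
```

```text
14.7 [607.19 -23.13 153.48] [1.7996e+02 1.0000e-02 1.2607e+02] F [ 2.3  0.6 -0.4] Ftool [-0.9  2.2  0.4] M [ 0.11 -0.17  0.04] 53.54 -0.794
```

Call:
{"name": "play_rows", "arguments": {
  "moves": [255,0,0.2,0.5,4,255,0,0.2,0.6,8,255,0,0.2,0.6,12,255,0,0.2,0.7,16,255,0,0.2,0.7,20,255,0,0.2,0.7,24,255,0,0.2,0.8,28,255,0,0.2,0.8,32]
}}

```text
time: 15.37
tool_pos: [607.4, -23.0, 153.1]
tcp_rot: [3.141, -0.0, 1.639]
contact_force: [1.1, 1.4, 0.9]
grip_width: 53.4
```

```bash
python3 st.py
```

```text
15.3667 [607.45 -23.03 153.07] [179.94  -0.    93.88] F [1.1 1.4 0.9] Ftool [ 1.4  1.2 -0.9] M [ 0.09 -0.09  0.06] 53.4 -0.232
```

Call:
{"name": "play_rows", "arguments": {
  "moves": [255,0,0,0.2,5,255,0,0,0.2,10,255,0,0,0.3,15,255,0,0,0.3,20,255,0,0,0.4,25,255,0,0,0.5,30,255,0,0,0.5,35,255,0,0,0.6,40]
}}

```text
time: 16.03
tool_pos: [607.8, -23.1, 152.6]
tcp_rot: [3.14, -0.001, 0.94]
contact_force: [1.8, 0.2, 2.5]
grip_width: 53.1
```

```bash
python3 st.py
```

```text
16.0333 [607.76 -23.13 152.62] [ 1.7991e+02 -6.0000e-02  5.3830e+01] F [1.8 0.2 2.5] Ftool [ 1.3  1.3 -2.5] M [ 0.03 -0.14  0.02] 53.12 0.467
```

Call:
{"name": "play_rows", "arguments": {
  "moves": [255,0,0,0.1,5,255,0,0,0.1,10,255,0,0,0.2,15,255,0,0,0.2,20,255,0,0,0.3,25,255,0,0,0.3,30,255,0,0,0.4,35,255,0,0,0.4,40]
}}

```text
time: 16.7
tool_pos: [607.9, -23.4, 152.2]
tcp_rot: [3.141, -0.002, 0.241]
contact_force: [2.3, 0.5, 0.8]
grip_width: 53.5
```

```bash
python3 st.py
```

```text
16.7 [607.94 -23.41 152.19] [ 1.7994e+02 -1.2000e-01  1.3830e+01] F [2.3 0.5 0.8] Ftool [ 2.4  0.1 -0.8] M [-0.05 -0.26  0.  ] 53.53 1.165
```

Call:
{"name": "play_rows", "arguments": {
  "moves": [255,0,0,0.1,5,255,0,0,0.1,10,255,0,0,0.2,15,255,0,0,0.2,20,255,0,0,0.3,25,255,0,0,0.3,30,255,0,0,0.4,35,255,0,0,0.4,40]
}}

```text
time: 17.37
tool_pos: [607.9, -23.7, 151.8]
tcp_rot: [-3.141, -0.002, -0.457]
contact_force: [2.9, -1.3, 0.8]
grip_width: 53.2
```

```bash
python3 st.py
```

```text
17.3667 [607.9  -23.74 151.76] [-1.7999e+02 -1.4000e-01 -2.6180e+01] F [ 2.9 -1.3  0.8] Ftool [ 3.2 -0.2 -0.8] M [-0.17 -0.22  0.12] 53.17 1.863
```

Call:
{"name": "play_rows", "arguments": {
  "moves": [255,0,0,0.1,5,255,0,0,0.2,10,255,0,0,0.2,15,255,0,0,0.3,20,255,0,0,0.4,25,255,0,0,0.4,30,255,0,0,0.5,35,255,0,0,0.5,40]
}}

```text
time: 18.03
tool_pos: [607.6, -24.0, 151.3]
tcp_rot: [-3.141, -0.002, -1.155]
contact_force: [1.2, -2.3, 1.2]
grip_width: 53.5
```

```bash
python3 st.py
```

```text
18.0333 [607.65 -23.97 151.27] [-1.7995e+02 -1.1000e-01 -6.6180e+01] F [ 1.2 -2.3  1.2] Ftool [ 2.6 -0.1 -1.1] M [-0.33 -0.02 -0.01] 53.51 2.561
```

Call:
{"name": "play_rows", "arguments": {
  "moves": [60,0,0,0,0,60,0,0,0,0,60,0,0,0,0,60,0,0,0,0]
}}

```text
time: 18.37
tool_pos: [606.9, -23.0, 150.5]
tcp_rot: [3.141, 0.001, -1.149]
contact_force: [0.7, -0.1, -0.2]
grip_width: 69.1
```

```bash
python3 st.py; python3 look.py 7 >/dev/null
```

```text
18.3667 [606.89 -23.   150.51] [ 1.7997e+02  3.0000e-02 -6.5830e+01] F [ 0.7 -0.1 -0.2] Ftool [ 0.4 -0.7  0.2] M [ 0.03  0.16 -0.06] 69.15 2.555
```

View pics/w7.png

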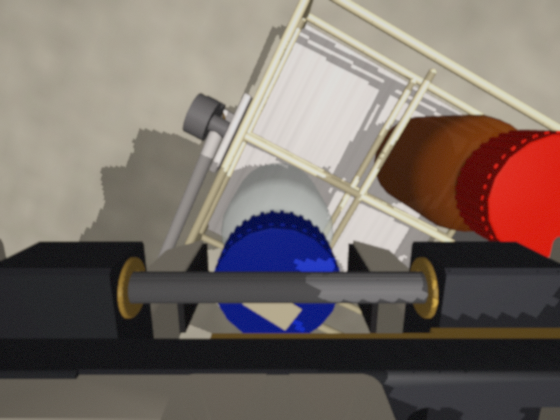

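The tape strip sits at the same place relative to the tool, (270,315), as before, so the cap followed without slipping. It has turned 192° forward. I'll now turn the open gripper back.

Call:
{"name": "play_rows", "arguments": {
  "moves": [30,0,0,0,-3,30,0,0,0,-10,30,0,0,0,-17,30,0,0,0,-24,30,0,0,0,-31,30,0,0,0,-38,30,0,0,0,-45,30,0,0,0,-52]
}}

```text
time: 19.18
tool_pos: [607.1, -23.1, 150.7]
tcp_rot: [-3.141, 0.0, -0.236]
contact_force: [0.1, 1.0, 0.5]
grip_width: 80.9
```

Call:
{"name": "play_rows", "arguments": {
  "moves": [30,0,0,0,-7,30,0,0,0,-14,30,0,0,0,-21,30,0,0,0,-28,30,0,0,0,-35,30,0,0,0,-42,30,0,0,0,-49,30,0,0,0,-56]
}}

```text
time: 19.85
tool_pos: [607.1, -23.1, 150.7]
tcp_rot: [-3.141, 0.0, 0.741]
contact_force: [0.4, -0.1, 0.4]
grip_width: 81.2
```

Call:
{"name": "play_rows", "arguments": {
  "moves": [30,0,0,0,-7,30,0,0,0,-14,30,0,0,0,-21,30,0,0,0,-28,30,0,0,0,-35,30,0,0,0,-42,30,0,0,0,-49,30,0,0,0,-56]
}}

```text
time: 20.52
tool_pos: [607.1, -23.1, 150.7]
tcp_rot: [-3.141, -0.0, 1.718]
contact_force: [0.3, 0.4, -0.8]
grip_width: 81.2
```

Call:
{"name": "play_rows", "arguments": {
  "moves": [30,0,0,0,-7,30,0,0,0,-14,30,0,0,0,-20,30,0,0,0,-20,30,0,0,0,-20]
}}

```text
time: 20.93
tool_pos: [607.1, -23.1, 150.7]
tcp_rot: [3.142, -0.0, 2.058]
contact_force: [-0.3, 0.0, -0.1]
grip_width: 80.9
```

```bash
python3 st.py; python3 look.py 8 >/dev/null; python3 - <<'E'
from plant import bot
from h import *
print(plan(bot.get_obs(),[607.4,-23.4,151.2]))
E
```

```text
20.9333 [607.11 -23.1  150.67] [ 1.8000e+02 -1.0000e-02  1.1791e+02] F [-0.3  0.  -0.1] Ftool [ 0.2 -0.2  0.1] M [-0.11  0.01  0.02] 80.91 -0.651
(array([-0.4,  0.1, -0.5]), 0)
```

View pics/w8.png

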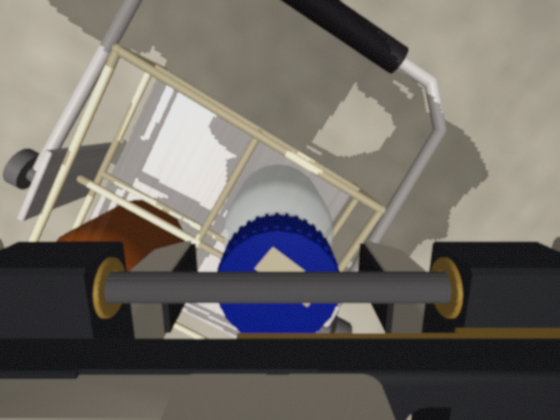

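Call:
{"name": "play_rows", "arguments": {
  "moves": [255,0,0,-0.3,0,255,0,0,-0.3,0,255,0,0,-0.3,0,255,0,0,-0.3,0,255,0,0,-0.3,0,255,0,0,-0.3,0,255,0,0,-0.3,0]
}}

```text
time: 21.67
tool_pos: [607.3, -23.1, 151.0]
tcp_rot: [3.141, 0.0, 2.061]
contact_force: [1.2, 0.5, -0.6]
grip_width: 53.4
```

```bash
python3 st.py
```

```text
21.6667 [607.28 -23.1  151.03] [179.98   0.   118.06] F [ 1.2  0.5 -0.6] Ftool [-0.1  1.3  0.6] M [ 0.03 -0.15  0.01] 53.35 -0.654
```

Call:
{"name": "play_rows", "arguments": {
  "moves": [255,0,0,0.2,4,255,0,0,0.3,8,255,0,0,0.4,13,255,0,0,0.4,18,255,0,0,0.5,24,255,0,0,0.5,30,255,0,0,0.6,35,255,0,0,0.6,40]
}}

```text
time: 22.33
tool_pos: [607.6, -23.0, 150.6]
tcp_rot: [3.14, -0.0, 1.358]
contact_force: [1.6, 0.9, -0.4]
grip_width: 53.3
```

Call:
{"name": "play_rows", "arguments": {
  "moves": [255,0,0,0.1,5,255,0,0,0.1,10,255,0,0,0.2,15,255,0,0,0.2,20,255,0,0,0.3,25,255,0,0,0.3,30,255,0,0,0.4,35,255,0,0,0.5,40]
}}

```text
time: 23.0
tool_pos: [607.9, -23.2, 150.2]
tcp_rot: [3.14, -0.001, 0.66]
contact_force: [2.3, -0.1, 0.2]
grip_width: 53.7
```

```bash
python3 st.py
```

```text
23.0 [607.86 -23.22 150.2 ] [ 1.7992e+02 -8.0000e-02  3.7820e+01] F [ 2.3 -0.1  0.2] Ftool [ 1.8  1.5 -0.2] M [-0.01 -0.26  0.05] 53.71 0.746
```

Call:
{"name": "play_rows", "arguments": {
  "moves": [255,0,0,0.1,5,255,0,0,0.1,10,255,0,0,0.2,15,255,0,0,0.2,20,255,0,0,0.3,25,255,0,0,0.3,30,255,0,0,0.4,35,255,0,0,0.4,40]
}}

```text
time: 23.67
tool_pos: [607.9, -23.5, 149.8]
tcp_rot: [3.141, -0.002, -0.038]
contact_force: [3.2, -0.9, -0.2]
grip_width: 53.2
```

Call:
{"name": "play_rows", "arguments": {
  "moves": [255,0,0,0.1,5,255,0,0,0.1,10,255,0,0,0.2,15,255,0,0,0.2,20,255,0,0,0.3,25,255,0,0,0.3,30,255,0,0,0.4,35,255,0,0,0.4,40]
}}

```text
time: 24.33
tool_pos: [607.8, -23.8, 149.4]
tcp_rot: [-3.141, -0.002, -0.736]
contact_force: [2.0, -2.8, -0.5]
grip_width: 53.6
```

```bash
python3 st.py
```

```text
24.3333 [607.82 -23.82 149.41] [-1.7997e+02 -1.2000e-01 -4.2180e+01] F [ 2.  -2.8 -0.5] Ftool [3.4 0.7 0.5] M [-0.31 -0.14  0.03] 53.58 2.143
```

Call:
{"name": "play_rows", "arguments": {
  "moves": [255,0,0,0.1,4,255,0,0,0.2,8,255,0,0,0.3,12,255,0,0,0.3,16,255,0,0,0.4,19,255,0,0,0.4,19,255,0,0,0.4,19,255,0,0,0.4,19]
}}

```text
time: 25.0
tool_pos: [607.7, -23.9, 149.1]
tcp_rot: [-3.141, -0.002, -1.062]
contact_force: [4.0, -4.0, 0.7]
grip_width: 53.5
```

```bash
python3 st.py; python3 look.py 9 >/dev/null; python3 st.py
```

```text
25.0 [607.7  -23.88 149.05] [-1.7995e+02 -1.0000e-01 -6.0860e+01] F [ 4.  -4.   0.7] Ftool [ 5.4 -1.5 -0.6] M [-0.73 -0.27 -0.01] 53.54 2.468
25.15 [607.69 -23.89 149.04] [-1.7995e+02 -1.0000e-01 -6.0860e+01] F [ 2.4 -5.1  1. ] Ftool [ 5.6  0.4 -1. ] M [-0.78 -0.23 -0.01] 53.52 2.469
```

View pics/w9.png

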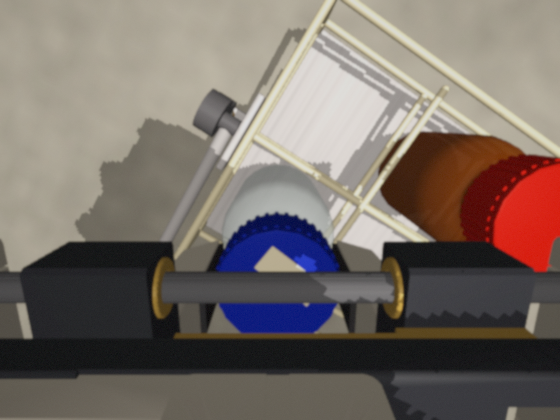

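View pics/s9.png

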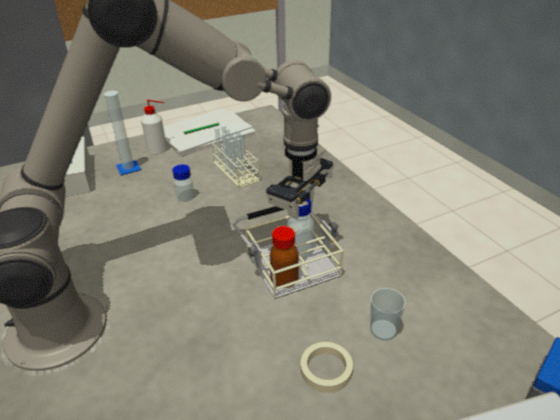

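View pics/t9.png

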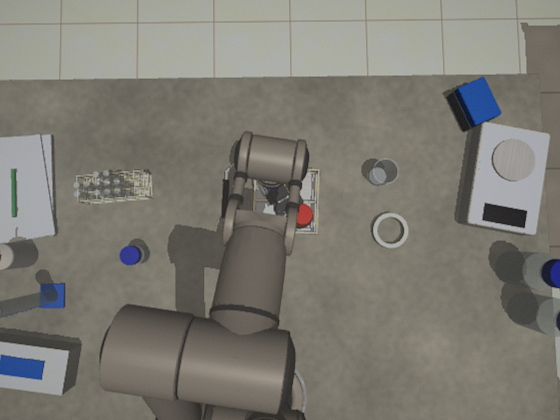

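```bash
python3 - <<'E'
from plant import bot
print(bot.close_job())
o=bot.get_obs();print(o["time"],o["tool_pos"],o["grip_width"],o["contact_force"])
E
```

```text
the job is handed in; nothing more can be done
None
the job is handed in; nothing more can be done
```

The job is handed in at about 25 s of the 72 s allowed. The cap is still gripped, and I estimate it is one full turn forward of the drop. No verdict was reported.

- **Handle:** I gripped the sleeve and followed its arc out and down to about 1.74 rad, and it stayed there when I released it. The later pictures show it still lying out to the side. Side load on the tool reached 27 N near the stop and vanished when I opened the fingers.
- **Drop:** Under a downward push of roughly 4–12 N, I turned the cap back about 96°. The push then went to zero and the tool fell 1.3 mm. I followed it down to 3.5 mm in total, then opened the jaws so it could settle, and gripped it again.
- **One turn forward:** I turned it 192°, regripped, and turned another 179°, 371° in all. The extra 11° makes up for overshoot past the drop, which I could only place within 16–25°. That puts the cap at about -6.05 to -6.48 rad.
- **Last checks:**
  - The tool sank 4.4 mm while screwing in, against 4.1 mm expected from the pitch.
  - The tape strip kept its place relative to the tool in both grips, so the cap did not slip.
  - The fingers are closed on the cap at 53.5 mm, with about 1 N vertical and 5.6 N sideways on the tool.
  - The tape roll, beaker and small bottle look unmoved.
- **Disagreement:** The wrist camera put the cap centre about 3 mm from the top camera's reading. I went in between the two and eased off the side force while gripping.

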